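# Preset the thumbwheels, then test the clamp spring

### The job

Preset the spring tester: turn each of the three thumbwheels until its fin lines up with the row that has as many dots as the tag lying in front of that wheel has studs. Then press the tester's round plate down until its top is level with the top of the marker post beside it, without squashing the spring clearly further, hold it there for about a second and let it come all the way up. Leave the wheels set and the other things on the bench alone.

Things in the scene. Friction and masses are not known exactly. Their poses are not given: they have to be found in the camera images.
- bank: Grey box 224 wide with three thumbwheels side by side, fixed to the bench. Origin on the bench under its housing; +x points away from the robot (give or take its yaw), +y to the robot's left. Housing 100 deep (x -50 to 50), top at 50. On its near side a ledge (x -119 to -49, top at 20) carries three code tags, one before each wheel. Wheels at y = 54 (left), -18 (mid), -90 (right).
- wheel_left (a joint): left thumbwheel's angle, rad: 0 = fin straight up (3 dots), + = fin leaning away from the robot (bank +x). The row of k dots is at (k - 3) x 0.35; stops at -0.8 and 0.8. No clicks: friction (0.12 N m, 2 N at the fin), stays where left. Wheel radius 38, 26 wide, with one radial fin 8 thick, 26 wide, ending 90 from the axis; push the fin from either side or pinch it.
- hub_left (a point): Centre of the left wheel on its axis, 58 above the bench; the axis runs along the bank's y. Neighbouring wheels are 72 apart. On the wheel's left (+y) side a fixed black drum (radius 40, 34 wide, same axis) bears five rows of raised white dots: 1 dot nearest the robot, then 2, 3 (at the very top), 4, and 5 dots farthest, 0.35 rad apart about the axis.
- slot_left (a point): Place on the ledge (its top, 20 above the bench) in front of the left wheel, 85 nearer the robot than the axis; one tag lies centred here.
- wheel_mid (a joint): mid thumbwheel's angle, rad: 0 = fin straight up (3 dots), + = fin leaning away from the robot (bank +x). The row of k dots is at (k - 3) x 0.35; stops at -0.8 and 0.8. No clicks: friction (0.12 N m, 2 N at the fin), stays where left. Wheel radius 38, 26 wide, with one radial fin 8 thick, 26 wide, ending 90 from the axis; push the fin from either side or pinch it.
- hub_mid (a point): Centre of the mid wheel on its axis, 58 above the bench; the axis runs along the bank's y. Neighbouring wheels are 72 apart. On the wheel's left (+y) side a fixed black drum (radius 40, 34 wide, same axis) bears five rows of raised white dots: 1 dot nearest the robot, then 2, 3 (at the very top), 4, and 5 dots farthest, 0.35 rad apart about the axis.
- slot_mid (a point): Place on the ledge (its top, 20 above the bench) in front of the mid wheel, 85 nearer the robot than the axis; one tag lies centred here.
- wheel_right (a joint): right thumbwheel's angle, rad: 0 = fin straight up (3 dots), + = fin leaning away from the robot (bank +x). The row of k dots is at (k - 3) x 0.35; stops at -0.8 and 0.8. No clicks: friction (0.12 N m, 2 N at the fin), stays where left. Wheel radius 38, 26 wide, with one radial fin 8 thick, 26 wide, ending 90 from the axis; push the fin from either side or pinch it.
- hub_right (a point): Centre of the right wheel on its axis, 58 above the bench; the axis runs along the bank's y. Neighbouring wheels are 72 apart. On the wheel's left (+y) side a fixed black drum (radius 40, 34 wide, same axis) bears five rows of raised white dots: 1 dot nearest the robot, then 2, 3 (at the very top), 4, and 5 dots farthest, 0.35 rad apart about the axis.
- slot_right (a point): Place on the ledge (its top, 20 above the bench) in front of the right wheel, 85 nearer the robot than the axis; one tag lies centred here.
- tag1_top (a point): Centre of the top face of the aluminium tag (52 x 62 x 5, fixed on the ledge) that carries 1 dark domed stud, about 15 across and 6 high. It lies in one of the three slots, drawn anew each time.
- tag3_top (a point): Centre of the top face of the aluminium tag (52 x 62 x 5, fixed on the ledge) that carries 3 dark domed studs, about 15 across and 6 high. It lies in one of the three slots, drawn anew each time.
- tag4_top (a point): Centre of the top face of the aluminium tag (52 x 62 x 5, fixed on the ledge) that carries 4 dark domed studs, about 15 across and 6 high. It lies in one of the three slots, drawn anew each time.
- plate (a joint): How far the spring tester's plate is pressed down, m: 0 = up at rest, 0.020 = its top level with the top of the marker post, hard stop at 0.034. The spring pushes it back up: about 3.5 N at rest, 13.5 N at 0.020 (500 N/m).
- plate_top (a point): Centre of the tester plate's flat top, a steel disc 72 across and 8 thick on a coil spring; 120 above the bench at rest; it moves straight up and down.
- mark_top (a point): Centre of the top of the brass-headed marker post (20 across), 100 above the bench, 54 beside the plate's axis: the marked height.
- tester: Spring tester, fixed to the bench: dark steel base 110 x 130 x 18 with the plate over its middle (origin on the bench under the plate) and, on its far (+x) side, a grey block 90 x 100 x 36 with a round force dial facing up, top at 46. At the marked height the needle points to the one long tick.
- hydrometer: green glass hydrometer tube with two square black rubber guards, 156 long, 26 thick, lying on the bench; origin under its middle; bystander, leave alone.
- post_clamp: grey lead battery post clamp, a split ring about 60 across with two ears and a cross screw, 22 high, lying flat, about 85 long; origin on its underside, at the ring's centre; bystander, leave alone.
- nylon_cap: grey nylon cap, stepped disc 64 across and 40 high; origin at its underside centre; bystander, leave alone.
- hex_bolt: zinc hex bolt with nut, 92 long, 30 thick, lying on the bench; origin under its middle; bystander, leave alone.
Mind the look-alikes: they are no part of the job. What is shaped like the tester but blue, purple or red is not meant.

How it is judged:
By the outcome, as a careful person would: the job done as asked, in the order asked, and still so for the second after the job is handed in, with the robot touching nothing.
It also fails if it takes over 58 s, if anything falls off the work surface, if the arm or the gripper's body presses on something with over 40 N, if the wrist force passes 120 N, or if a joint passes its speed limit or range.

### The arm

A 6-joint arm with a two-finger parallel gripper is mounted at the origin on the work surface. World frame = base frame: x ahead of the robot, y to its left, z up, the work surface at z = 0. Lengths are in m, angles in rad, forces in N, time in s.
With the tool pointing down it reaches from about 0.425 to 0.925 m from the base axis. Payload 12.5 kg.
Tool frame: the origin (TCP) lies between the finger pads; the fingertips stand 17 mm ahead of it and the grasp point (between the pads) lies 2 mm behind it; z points along the fingers, y is the direction in which the jaws open and shut (so a half turn about z gives the same grasp; the last joint's range is limited). The gripper opens to 85 mm and grips with 20 to 120 N. Pads are 22 mm wide; open, the fingers measure 114 mm over their backs; the gripper's body (76 mm by 85 mm) begins 54 mm behind the grasp point. The pads swing forward as they close: fully open they stand 13 mm farther back than shut.
Start: joints at [1.024, 0.491, 1.559, -0, 1.092, -0.106], TCP at [0.267, 0.565, 0.248] pointing down, gripper open.
Joint ranges: [-3.1, 3.1], [-0.84, 2.19], [0.05, 2.79], [-1.13, 4.28], [0.06, 2.93], [-2.69, 2.69]. Speed limits (rad/s): [2.22, 2.22, 2.79, 3.14, 3.14, 3.14].

### API

Orientations are given as a unit quaternion [x, y, z, w].
In Python, from plant import telemetry, optics, job, models gives the robot as it stands.
- The arm moves only by the shell command python3 -m pendant 'ROWS' [FORCE]. ROWS is JSON, a list of rows, each an object with "offset": the shift along the world's x, y, z in m, a list of three; "angular": the turn, a rotation vector about the world's x, y, z in rad, a list of three; "claw": the opening in per cent of the stroke, from 0 (shut) to 100 (fully open). A call has 1 to 20 rows; each row shifts and turns the pose as measured when the row begins; what a row does not reach is not made up. A row lasts 1/12 s, in which the tool goes at most 41.7 mm and 7.16 degrees, less where a joint would pass 70% of its speed; a pose out of reach is approached as far as the arm can. A call with a gripper value outside its range is refused whole. The fingers move at their own pace and stop on an object; FORCE is the grip in N (left out, the last holds). Time passes only in rows, so rows that do not move let the fingers close. It gives the time, the measured TCP pose, the force and the opening at its end, in the units of the state.
- telemetry.state(): the state, without advancing time (a new reading comes with each control period).
- optics.read_camera(name): name is "scene" or "top" or "wrist"; returns (picture, depth): 400x640x3 uint8, red, green, blue; 400x640 float32, m along the optical axis (not along the pixel's ray), 0 where there is no reading.
- optics.get_calibration(name): a dict with "fx", "fy", "cx", "cy" (pixels), "camera_from_world" (4x4, takes a point from world to camera coordinates). Camera axes: x right, y down, z forward; pixel columns grow to the right and rows downward; lengths in m; the calibration is good to about 2 mm. A picture is of the moment at which its call begins: read the wrist's pose just before it. get_calibration takes no time and is no camera call; for the wrist camera it gives the pose at the moment of the call.
- job.close_job(): hands the job in, once; it reports no verdict.
Trained networks look in the newest picture that a camera, given by its name, has taken for a name from the list of things; names that differ only in an ending like _2 or _b are one class to them, and where a whole thing is asked for, a point or a joint stands for the part that bears it (a point fixed in the world has none). Each returns a list of dicts, best first, with "p" (0 to 1); they miss things now and then, are a little off and sometimes report something else, mostly with a low value. They report only what shows in the picture. A call takes as long as a camera call. They do not tell look-alikes from the thing itself.
- models.boxes_of(camera, target): "xy" ([column, row] in pixels, amid what is visible of it).
- models.spot_point(camera, target): "xy" ([column, row] in pixels: a listed point, or the origin of a listed thing).
The state is a dict: "clock": time; "joint_pos": joint angles; "qd": joint speeds; "tau": joint torques, N m; "position": TCP position; "tool_rot": TCP orientation; "contact_force": force on the tool from outside, world axes, zero at the start; "ft_torque": the same for the moment, N m; "finger_gap": finger opening in m.
Only numpy, scipy, OpenCV 4.12 (cv2) and the standard library are available. Lean on these libraries where they do the work, as an engineer would, in place of code of your own. Each camera call takes 0.05 s, during which the arm holds its last target.

## Working session

There is one attempt and no reset: what is moved stays moved. The work goes in short steps, Python scripts to look and compute and a shell command to move; the robot and the scene stay as the last step left them, time stands still between calls to the robot, and variables do not carry over. Pictures are saved under pics/ and viewed, and the job is handed in when it is done.

```bash
ls; mkdir -p pics; python3 - <<'E'
from plant import telemetry, optics
import cv2, json
print(telemetry.state())
for c in ("scene","top"):
    p,d=optics.read_camera(c); cv2.imwrite(f"pics/{c}0.png",p[:,:,::-1])
    import numpy as np; np.save(f"pics/{c}0d.npy",d)
    print(optics.get_calibration(c))
E
```

```text
pics
{'clock': 0.0, 'joint_pos': array([ 1.02440062e+00,  4.91551215e-01,  1.55950127e+00, -1.98950226e-05,
        1.09172028e+00, -1.05599197e-01]), 'qd': array([ 0.00027588, -0.00025472,  0.00029008, -0.00032118,  0.00041161,
       -0.0003895 ]), 'tau': array([ 6.94721330e-04, -6.18439007e+01, -2.61595076e+01, -8.52919970e-05,
        4.10439534e-03, -4.31703995e-05]), 'position': array([0.26652179, 0.56506259, 0.24771508]), 'tool_rot': array([ 2.18613742e-01,  9.75811295e-01, -5.61805872e-04, -1.80607873e-04]), 'contact_force': array([ 0.58197241,  0.25463796, -0.19922296]), 'ft_torque': array([-0.00402999, -0.04490636,  0.00692362]), 'finger_gap': 0.08545959333986944}
{'fx': 364.07803096592943, 'fy': 364.07803096592943, 'cx': 318.94359335004185, 'cy': 199.00573804560378, 'camera_from_world': array([[-0.25965986,  0.96569265,  0.00380203,  0.15130854],
       [ 0.71304749,  0.19437963, -0.67363183, -0.28872949],
       [-0.65126035, -0.17220412, -0.73905731,  1.42825896],
       [ 0.        ,  0.        ,  0.        ,  1.        ]])}
{'fx': 481.2305162701337, 'fy': 481.2305162701337, 'cx': 322.57107723676796, 'cy': 195.43761221683567, 'camera_from_world': array([[ 2.03765302e-02, -9.99789192e-01,  2.52344517e-03,
         1.69778077e-03],
       [-9.88948587e-01, -2.05261880e-02, -1.46831085e-01,
         5.04422497e-01],
       [ 1.46851928e-01,  4.96350490e-04, -9.89158362e-01,
         1.56829344e+00],
       [ 0.00000000e+00,  0.00000000e+00,  0.00000000e+00,
         1.00000000e+00]])}
```

View pics/scene0.png

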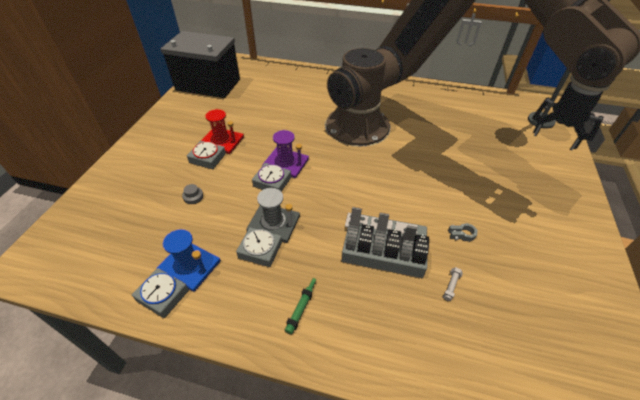

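View pics/top0.png

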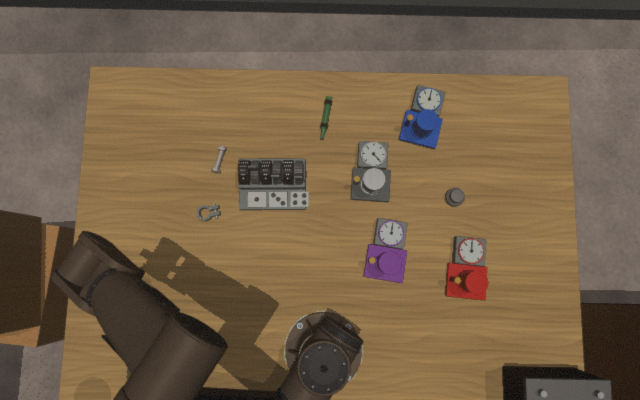

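The scene view shows the bank at about (385,245), and the grey tester at about (268,225) next to its blue, purple and red look-alikes. In the top view the tags appear to read 1 (257,199), 3 (279,199) and 4 (300,199) from left to right. The grey tester's plate is at about (373,180).

```bash
cat > h.py <<'E'
import numpy as np, cv2
from plant import telemetry, optics, models
def proj(c,P):
    T=c["camera_from_world"]; q=T[:3,:3]@np.array(P)+T[:3,3]
    return np.array([c["fx"]*q[0]/q[2]+c["cx"], c["fy"]*q[1]/q[2]+c["cy"]])
def at_z(c,xy,z):
    T=c["camera_from_world"];R=T[:3,:3];o=-R.T@T[:3,3]
    r=R.T@np.array([(xy[0]-c["cx"])/c["fx"],(xy[1]-c["cy"])/c["fy"],1]); 
    return o+r*(z-o[2])/r[2]
def cloud(c,d):
    T=c["camera_from_world"];R=T[:3,:3]
    v,u=np.indices(d.shape); q=np.stack([(u-c["cx"])/c["fx"]*d,(v-c["cy"])/c["fy"]*d,d],-1)
    w=(q-T[:3,3])@R; w[d<=0]=np.nan
    return w
E
python3 - <<'E'
from h import *
Z=dict(hub_left=.058,hub_mid=.058,hub_right=.058,slot_left=.02,slot_mid=.02,slot_right=.02,tag1_top=.025,tag3_top=.025,tag4_top=.025,plate_top=.12,mark_top=.1)
c=optics.get_calibration("top")
for n,z in Z.items():
    for r in models.spot_point("top",n)[:4]:
        print(n,np.round(r["xy"],1),round(r["p"],2),np.round(at_z(c,r["xy"],z),4))
p=cv2.imread("pics/top0.png")
cv2.imwrite("pics/bankz.png",cv2.resize(p[145:220,225:320],None,fx=8,fy=8,interpolation=2))
cv2.imwrite("pics/testz.png",cv2.resize(p[130:215,335:405],None,fx=7,fy=7,interpolation=2))
d=np.load("pics/top0d.npy"); w=cloud(c,d)
for zz,(a,b),(e,f) in ((.12,(165,200),(350,395)),(.1,(165,200),(345,365))):
    s=w[a:b,e:f]; m=abs(s[...,2]-zz)<.006; print(zz,m.sum(),np.nanmean(s[m],0),np.nanmin(s[m],0),np.nanmax(s[m],0))
E
```

```text
hub_left [252.  171.3] 0.69 [0.5772 0.2477 0.058 ]
hub_mid [278.1 172.2] 0.67 [0.576  0.1611 0.058 ]
hub_mid [373.8 178.2] 0.2 [ 0.5624 -0.1564  0.058 ]
hub_right [301.  170.5] 0.56 [0.5833 0.0853 0.058 ]
hub_right [299.2 197.6] 0.55 [0.4924 0.0888 0.058 ]
slot_left [257.6 196.8] 0.61 [0.4977 0.2309 0.02  ]
slot_mid [258.1 194.4] 0.57 [0.5059 0.2295 0.02  ]
slot_right [301.1 200.9] 0.98 [0.4868 0.084  0.02  ]
slot_right [205.9 208.2] 0.5 [0.4554 0.4028 0.02  ]
tag1_top [277.4 169. ] 0.59 [0.5935 0.167  0.025 ]
tag1_top [256.9 198.5] 0.57 [0.4911 0.2323 0.025 ]
tag3_top [279.2 199.7] 0.66 [0.4886 0.1573 0.025 ]
tag3_top [257.8 197.9] 0.41 [0.4932 0.2294 0.025 ]
tag3_top [451.7 193.9] 0.26 [ 0.5203 -0.4224  0.025 ]
tag4_top [295.3 197.3] 0.49 [0.4979 0.1035 0.025 ]
plate_top [387.6 260.9] 0.97 [ 0.291  -0.1938  0.12  ]
plate_top [428.3 120.1] 0.88 [ 0.7458 -0.3254  0.12  ]
plate_top [477.4 278. ] 0.88 [ 0.2444 -0.471   0.12  ]
plate_top [373.  179.2] 0.73 [ 0.5475 -0.1472  0.12  ]
mark_top [409.4 113. ] 0.96 [ 0.775  -0.2679  0.1   ]
mark_top [358.4 178.4] 0.73 [ 0.5528 -0.1022  0.1   ]
mark_top [371.8 258.5] 0.73 [ 0.2978 -0.1468  0.1   ]
mark_top [454.8 279.9] 0.59 [ 0.2367 -0.4066  0.1   ]
0.12 349 [ 0.54965804 -0.14947366  0.1192555 ] [ 0.51557403 -0.18281437  0.11400115] [ 0.58473616 -0.11521152  0.12549211]
0.1 29 [ 0.55276364 -0.0967653   0.09957994] [ 0.54386971 -0.10465055  0.09441917] [ 0.56157525 -0.08810655  0.10571191]
```

View pics/bankz.png

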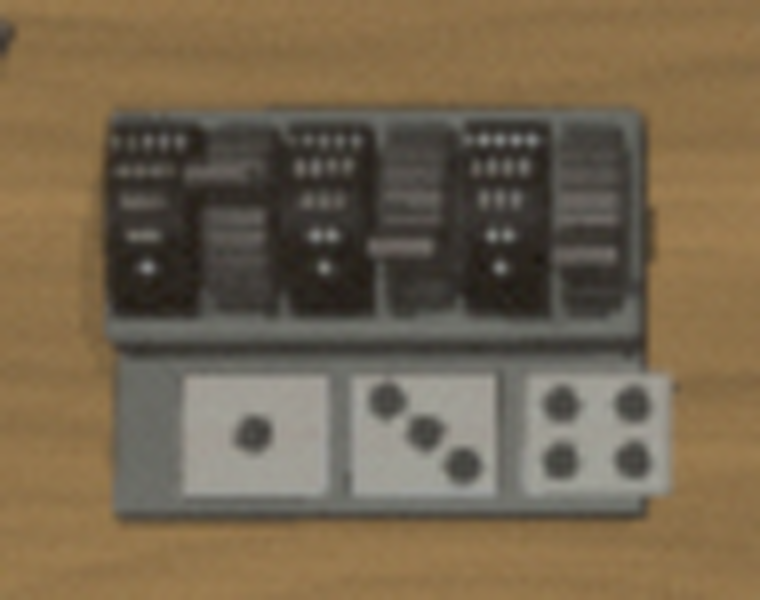

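```bash
python3 - <<'E'
from h import *
c=optics.get_calibration("top"); d=np.load("pics/top0d.npy"); w=cloud(c,d)
s=w[145:220,230:315]
# fins/housing: dump height map of points >0.1
for lab,lo,hi in (("ledge",.015,.032),("house",.045,.053)):
    m=(s[...,2]>lo)&(s[...,2]<hi); P=s[m][:,:2].astype(np.float32)
    r=cv2.minAreaRect(P*1000); print(lab,m.sum(),r)
m=s[...,2]>.105
n,l,st,ce=cv2.connectedComponentsWithStats(m.astype(np.uint8))
for i in range(1,n):
    q=s[l==i]; print(len(q),q.mean(0).round(4),q.min(0).round(4),q.max(0).round(4))
cs=optics.get_calibration("scene"); ds=np.load("pics/scene0d.npy"); ws=cloud(cs,ds)[200:285,330:440]
m=ws[...,2]>.105
n,l,st,ce=cv2.connectedComponentsWithStats(m.astype(np.uint8))
for i in range(1,n):
    q=ws[l==i]; print("sc",len(q),q.mean(0).round(4),q.min(0).round(4),q.max(0).round(4))
p=cv2.imread("pics/scene0.png")
cv2.imwrite("pics/bankzs.png",cv2.resize(p[200:285,330:440],None,fx=7,fy=7,interpolation=2))
E
```

```text
ledge 1356 ((538.0220947265625, 178.69393920898438), (163.94992065429688, 233.3475341796875), 1.8835049867630005)
house 379 ((576.58837890625, 185.16033935546875), (99.88892364501953, 219.76344299316406), 1.2708289623260498)
51 [0.5747 0.2354 0.1335] [0.5705 0.2233 0.1053] [0.5808 0.2489 0.1522]
1 [0.571  0.2855 0.1067] [0.571  0.2855 0.1067] [0.571  0.2855 0.1067]
1 [0.5731 0.1989 0.1053] [0.5731 0.1989 0.1053] [0.5731 0.1989 0.1053]
34 [0.554  0.1636 0.1314] [0.5466 0.1511 0.1073] [0.5636 0.1755 0.1494]
35 [0.5527 0.0921 0.132 ] [0.5445 0.0794 0.1055] [0.5653 0.1047 0.1463]
sc 143 [0.5575 0.0909 0.1252] [0.5452 0.0779 0.1056] [0.5668 0.1038 0.1444]
sc 151 [0.5579 0.163  0.1263] [0.5471 0.1498 0.1058] [0.5677 0.1759 0.1454]
sc 132 [0.5801 0.2351 0.1302] [0.5739 0.2224 0.1052] [0.583  0.2479 0.1492]
```

View pics/bankzs.png

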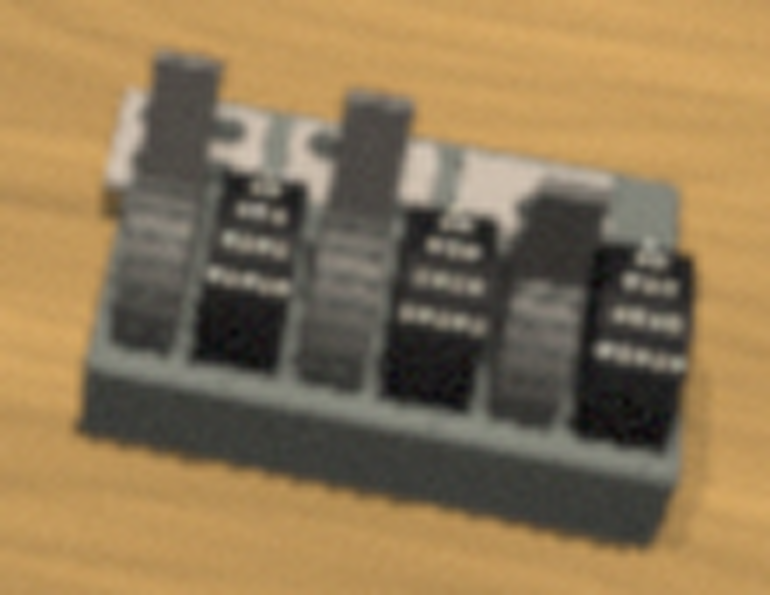

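Zoomed in, the tags read 1 (left), 3 (mid) and 4 (right), so the targets are -0.7, 0 and +0.35. The fins now stand at about 0, -0.3 and -0.3. I'll move above the left wheel with the jaws opening along x.

```bash
python3 -m pendant '[{"offset":[0.026,-0.0275,0.003],"angular":[0,0,-0.0923],"claw":100},{"offset":[0.026,-0.0275,0.003],"angular":[0,0,-0.0923],"claw":100},{"offset":[0.026,-0.0275,0.003],"angular":[0,0,-0.0923],"claw":100},{"offset":[0.026,-0.0275,0.003],"angular":[0,0,-0.0923],"claw":100},{"offset":[0.026,-0.0275,0.003],"angular":[0,0,-0.0923],"claw":100},{"offset":[0.026,-0.0275,0.003],"angular":[0,0,-0.0923],"claw":100},{"offset":[0.026,-0.0275,0.003],"angular":[0,0,-0.0923],"claw":100},{"offset":[0.026,-0.0275,0.003],"angular":[0,0,-0.0923],"claw":100},{"offset":[0.026,-0.0275,0.003],"angular":[0,0,-0.0923],"claw":100},{"offset":[0.026,-0.0275,0.003],"angular":[0,0,-0.0923],"claw":100},{"offset":[0.026,-0.0275,0.003],"angular":[0,0,-0.0923],"claw":100},{"offset":[0.026,-0.0275,0.003],"angular":[0,0,-0.0923],"claw":100}]' 40
python3 - <<'E'
from h import *
from scipy.spatial.transform import Rotation as R
s=telemetry.state(); print(s["clock"],s["position"],R.from_quat(s["tool_rot"]).as_matrix().round(3),s["joint_pos"].round(3))
c=optics.get_calibration("wrist"); p,d=optics.read_camera("wrist"); cv2.imwrite("pics/w1.png",p[:,:,::-1]); np.savez("pics/w1.npz",d=d,T=c["camera_from_world"])
print(c)
E
```

```text
clock: 1.65
position: [0.5845, 0.2232, 0.2862]
tool_rot: [0.713, 0.701, 0.001, 0.0]
contact_force: [0.6, 1.0, 0.3]
finger_gap: 0.0854
1.65 [0.58447273 0.22323736 0.28619456] [[ 0.017  1.     0.002]
 [ 1.    -0.017  0.002]
 [ 0.002  0.002 -1.   ]] [2.590e-01 4.580e-01 1.510e+00 1.000e-03 1.171e+00 2.750e-01]
{'fx': 284.66443667365894, 'fy': 284.66443667365894, 'cx': 320.69515116959855, 'cy': 202.4434901187893, 'camera_from_world': array([[ 0.99985136, -0.01717136,  0.00154895, -0.58009902],
       [-0.01698667, -0.96573735,  0.2589649 ,  0.18154889],
       [-0.0029509 , -0.25895271, -0.96588549,  0.47420146],
       [ 0.        ,  0.        ,  0.        ,  1.        ]])}
```

View pics/w1.png

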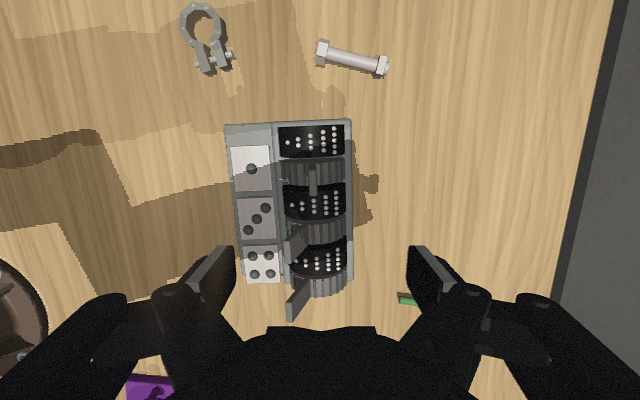

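The wrist view shows the whole bank, with tags 1, 3 and 4 at (252,168), (257,217) and (262,265), and the three fins. I'll fit the geometry from this closer view.

```bash
cat > fins.py <<'E'
from h import *
def rep(cam,c,d,box=(.45,.66,.04,.31)):
    w=cloud(c,d).reshape(-1,3); w=w[~np.isnan(w).any(1)]
    w=w[(w[:,0]>box[0])&(w[:,0]<box[1])&(w[:,1]>box[2])&(w[:,1]<box[3])]
    return w
E
python3 - <<'E'
from fins import *
z=np.load("pics/w1.npz"); c=optics.get_calibration("wrist"); c["camera_from_world"]=z["T"]
w=rep("wrist",c,z["d"])
for lab,lo,hi in (("tags",.0235,.028),("house",.047,.053)):
    P=w[(w[:,2]>lo)&(w[:,2]<hi)][:,:2]; print(lab,len(P),cv2.minAreaRect((P*1000).astype(np.float32)),P.min(0),P.max(0))
# fit wheels/drums: points on cylinders z .07-.099
for lab,yl,yh in (("L",.222,.248),("M",.15,.176),("R",.078,.104)):
    q=w[(w[:,1]>yl)&(w[:,1]<yh)&(w[:,2]>.102)]
    print(lab,len(q),q.mean(0).round(4), q.min(0).round(4),q.max(0).round(4))
q=w[(w[:,2]>.07)&(w[:,2]<.1)]
# drum segments fit circle radius .04, z .058
for lab,yl,yh in (("dL",.252,.28),("dM",.18,.208),("dR",.108,.136)):
    r=q[(q[:,1]>yl)&(q[:,1]<yh)]
    from scipy.optimize import least_squares
    f=least_squares(lambda p:np.hypot(r[:,0]-p[0],r[:,2]-p[1])-.040,[.577,.058],loss="soft_l1",f_scale=.001); print(lab,len(r),f.x.round(4))
E
```

```text
tags 4056 ((491.0612487792969, 162.02218627929688), (52.25257873535156, 206.22015380859375), 1.4598591327667236) [0.46276525 0.0588172 ] [0.51945392 0.2653565 ]
house 2430 ((575.358642578125, 184.9346160888672), (99.63369750976562, 222.5959930419922), 1.4616645574569702) [0.52312312 0.07248802] [0.62752757 0.29647839]
L 46934 [0.5828 0.2348 0.3482] [0.5088 0.222  0.1059] [0.6584 0.248  0.3726]
M 499 [0.5548 0.1643 0.1299] [0.544  0.1513 0.1022] [0.5656 0.176  0.1452]
R 446 [0.554  0.0928 0.1288] [0.5427 0.0793 0.1023] [0.5658 0.104  0.1447]
dL 1432 [0.5733 0.0581]
dM 1196 [0.5751 0.0581]
dR 943 [0.577  0.0582]
```

```bash
python3 -m pendant '[{"offset":[-0.004,0.006,-0.02],"angular":[0,0,0.021],"claw":100},{"offset":[-0.004,0.006,-0.03],"angular":[0,0,0.021],"claw":100},{"offset":[0,0,-0.03],"angular":[0,0,0],"claw":100},{"offset":[0,0,0],"angular":[0,0,0],"claw":100}]' 40
python3 - <<'E'
from h import *
from scipy.spatial.transform import Rotation as R
s=telemetry.state(); print(s["clock"],s["position"],R.from_quat(s["tool_rot"]).as_matrix().round(3)[:,1])
E
```

```text
clock: 2.03
position: [0.5844, 0.2261, 0.2058]
tool_rot: [0.705, 0.71, 0.004, 0.003]
contact_force: [-0.6, 0.6, -0.3]
finger_gap: 0.0857
2.0333 [0.58444002 0.22608746 0.20581712] [1.    0.007 0.01 ]
```

```bash
python3 -m pendant '[{"offset":[-0.006,0.006,0],"angular":[0,0,0.018],"claw":100},{"offset":[-0.004,0.004,0],"angular":[0,0,0],"claw":100},{"offset":[0,0,-0.02],"angular":[0,0,0],"claw":100},{"offset":[0,0,-0.02],"angular":[0,0,0],"claw":100},{"offset":[0,0,0],"angular":[0,0,0],"claw":100}]' 40
python3 - <<'E'
from h import *
c=optics.get_calibration("wrist");p,d=optics.read_camera("wrist"); cv2.imwrite("pics/w2.png",p[:,:,::-1])
E
```

```text
clock: 2.45
position: [0.5745, 0.2393, 0.1718]
tool_rot: [0.697, 0.717, 0.008, 0.005]
contact_force: [-1.1, 0.2, -0.6]
finger_gap: 0.0854
```

View pics/w2.png

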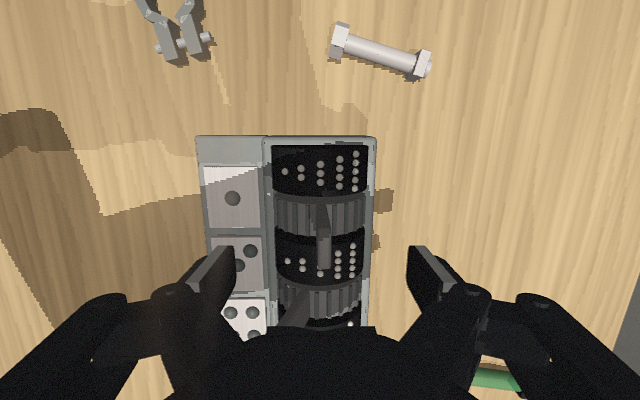

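The left fin, at about (322,230), stands between the open fingers. Next I'll descend and close.

```bash
python3 -m pendant '[{"offset":[0,-0.004,-0.02],"angular":[0,0,0],"claw":100},{"offset":[0,0,-0.018],"angular":[0,0,0],"claw":100},{"offset":[0,0,0],"angular":[0,0,0],"claw":0},{"offset":[0,0,0],"angular":[0,0,0],"claw":0},{"offset":[0,0,0],"angular":[0,0,0],"claw":0},{"offset":[0,0,0],"angular":[0,0,0],"claw":0},{"offset":[0,0,0],"angular":[0,0,0],"claw":0},{"offset":[0,0,0],"angular":[0,0,0],"claw":0},{"offset":[0,0,0],"angular":[0,0,0],"claw":0},{"offset":[0,0,0],"angular":[0,0,0],"claw":0}]' 30
```

```text
clock: 3.33
position: [0.5783, 0.2389, 0.1504]
tool_rot: [0.696, 0.718, 0.016, 0.009]
contact_force: [-1.9, -0.7, -1.9]
finger_gap: 0.0077
```

The gap is 7.7 mm, so the fin is held, but only by its tip. I'll open slightly, go lower and regrip.

```bash
python3 -m pendant '[{"offset":[0,0,0],"angular":[0,0,0],"claw":30},{"offset":[0,0,0],"angular":[0,0,0],"claw":30},{"offset":[0,-0.002,-0.012],"angular":[0,0,0],"claw":30},{"offset":[0,-0.002,-0.012],"angular":[0,0,0],"claw":30},{"offset":[0,0,0],"angular":[0,0,0],"claw":30}]' 30
python3 - <<'E'
from h import *
from scipy.spatial.transform import Rotation as R
s=telemetry.state(); print(R.from_quat(s["tool_rot"]).as_matrix().round(3))
E
```

```text
clock: 3.75
position: [0.5798, 0.2351, 0.1272]
tool_rot: [0.696, 0.718, 0.018, 0.01]
contact_force: [-1.6, -0.5, 0.0]
finger_gap: 0.0258
[[-0.032  0.999  0.039]
 [ 0.999  0.031  0.011]
 [ 0.01   0.04  -0.999]]
```

```bash
python3 -m pendant '[{"offset":[0,0,0],"angular":[0,0,0],"claw":0},{"offset":[0,0,0],"angular":[0,0,0],"claw":0},{"offset":[0,0,0],"angular":[0,0,0],"claw":0},{"offset":[0,0,0],"angular":[0,0,0],"claw":0},{"offset":[-0.007,0,0],"angular":[0,-0.1,0],"claw":0},{"offset":[-0.007,0,-0.0005],"angular":[0,-0.1,0],"claw":0},{"offset":[-0.007,0,-0.001],"angular":[0,-0.1,0],"claw":0},{"offset":[-0.007,0,-0.002],"angular":[0,-0.1,0],"claw":0},{"offset":[0,0,0],"angular":[0,0,0],"claw":0}]' 30
python3 - <<'E'
from h import *
from scipy.spatial.transform import Rotation as R
s=telemetry.state(); m=R.from_quat(s["tool_rot"]).as_matrix().round(3); print(m[:,2],"tool lean",np.arctan2(-m[0,2],-m[2,2]))
d=s["position"]-[.5741,.235,.058]; print("fin",np.arctan2(d[0],d[2]),np.hypot(d[0],d[2]))
E
```

```text
clock: 4.5
position: [0.5482, 0.2344, 0.1225]
tool_rot: [0.684, 0.703, 0.137, 0.138]
contact_force: [10.9, -8.9, -11.5]
finger_gap: 0.0075
[ 0.381  0.004 -0.925] tool lean -0.3907157866289676
fin -0.3817697716992412 0.06949149615324103
```

```bash
python3 -m pendant '[{"offset":[-0.006,0,-0.003],"angular":[0,-0.1,0],"claw":0},{"offset":[-0.006,0,-0.004],"angular":[0,-0.1,0],"claw":0},{"offset":[-0.006,0,-0.004],"angular":[0,-0.1,0],"claw":0},{"offset":[0,0,0],"angular":[0,0,0],"claw":0},{"offset":[0,0,0],"angular":[0,0,0],"claw":0}]' 30
cat > lean.py <<'E'
import sys
from h import *
from scipy.spatial.transform import Rotation as R
H={"L":[.5741,.235,.058],"M":[.5759,.163,.058],"R":[.5777,.0913,.058]}
s=telemetry.state(); m=R.from_quat(s["tool_rot"]).as_matrix(); print("z",m[:,2].round(3),"y",m[:,1].round(3),"tool lean",np.arctan2(-m[0,2],-m[2,2]).round(3))
h=H[sys.argv[1]]; d=s["position"]-h; print("pos",s["position"].round(4),"fin",np.arctan2(d[0],d[2]).round(3),np.hypot(d[0],d[2]).round(4),"F",s["contact_force"].round(1),s["clock"])
E
python3 lean.py L
```

```text
clock: 4.92
position: [0.5419, 0.2333, 0.1214]
tool_rot: [0.679, 0.694, 0.159, 0.18]
contact_force: [3.1, -5.5, 8.2]
finger_gap: 0.0075
z [ 0.466 -0.023 -0.885] y [0.885 0.027 0.465] tool lean -0.485
pos [0.5419 0.2333 0.1214] fin -0.469 0.0711 F [ 3.1 -5.5  8.2] 4.9167
```

```bash
python3 -m pendant '[{"offset":[-0.006,0,-0.004],"angular":[0,-0.1,0],"claw":0},{"offset":[-0.006,0,-0.004],"angular":[0,-0.1,0],"claw":0},{"offset":[-0.003,0,-0.003],"angular":[0,-0.05,0],"claw":0},{"offset":[0,0,0],"angular":[0,0,0],"claw":0}]' 30
python3 lean.py L; python3 -c "
from plant import telemetry;print(telemetry.state()['joint_pos'].round(3))"
```

```text
clock: 5.25
position: [0.5476, 0.2415, 0.1587]
tool_rot: [0.68, 0.677, 0.18, 0.216]
contact_force: [-2.9, 2.1, 16.6]
finger_gap: 0.0051
z [ 0.537 -0.051 -0.842] y [0.843 0.01  0.538] tool lean -0.568
pos [0.5476 0.2415 0.1587] fin -0.257 0.1041 F [-2.9  2.1 16.6] 5.25
[ 0.409  0.489  2.014 -1.132  0.292  1.46 ]
```

Joint 4 came to its lower end (wrist near its singularity) and the pads slid off the fin. I'll back off upward while easing the lean.

```bash
python3 -m pendant '[{"offset":[0,0,0.01],"angular":[0,0.05,0],"claw":10},{"offset":[0,0,0.02],"angular":[0,0.1,0],"claw":10},{"offset":[0,0,0.02],"angular":[0,0.1,0],"claw":10},{"offset":[0,0,0.02],"angular":[0,0.1,0],"claw":10},{"offset":[0,0,0],"angular":[0,0,0],"claw":10}]' 30
python3 lean.py L; python3 - <<'E'
from h import *
print(telemetry.state()['joint_pos'].round(3))
c=optics.get_calibration("wrist");p,d=optics.read_camera("wrist"); cv2.imwrite("pics/w3.png",p[:,:,::-1])
E
```

```text
clock: 5.67
position: [0.5535, 0.236, 0.204]
tool_rot: [0.697, 0.691, 0.107, 0.162]
contact_force: [-0.5, -0.3, -0.1]
finger_gap: 0.0088
z [ 0.372 -0.078 -0.925] y [0.928 0.006 0.373] tool lean -0.383
pos [0.5535 0.236  0.204 ] fin -0.14 0.1474 F [-0.5 -0.3 -0.1] 5.6667
[ 0.376  0.434  1.862 -0.409  0.553  0.704]
```

View pics/w3.png

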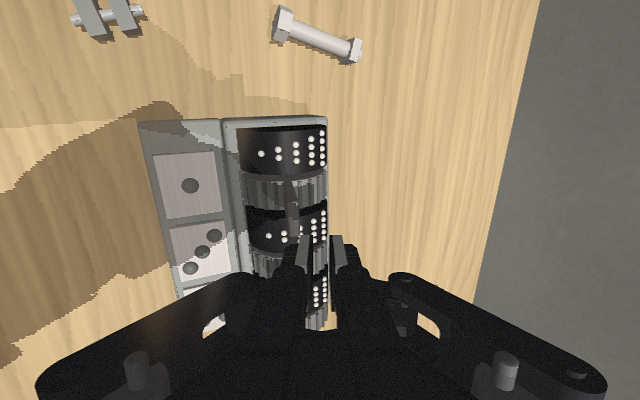

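```bash
cat > finang.py <<'E'
import sys
from h import *
from lean import H
def est(cam,key,c=None,d=None):
    w=cloud(c,d).reshape(-1,3); w=w[~np.isnan(w).any(1)]
    h=np.array(H[key]); 
    w=w[(abs(w[:,1]-h[1])<.011)]; X=w[:,0]-h[0]; Zz=w[:,2]-h[2]; r=np.hypot(X,Zz)
    k=(r>.046)&(r<.094)&(Zz>.03); X,Zz=X[k],Zz[k]
    best=None
    for a in np.arange(-.85,.85,.005):
        u=X*np.sin(a)+Zz*np.cos(a); v=X*np.cos(a)-Zz*np.sin(a)
        q=np.stack([abs(v)-.004,abs(u-.06)-.03],1)
        sd=np.hypot(*np.maximum(q,0).T)+np.minimum(q.max(1),0)
        e=np.minimum(abs(sd),.006).mean()
        if best is None or e<best[0]: best=(e,a)
    return k.sum(),round(best[1],3),round(best[0]*1000,2)
if __name__=="__main__":
    for cam in sys.argv[2:]:
        c=optics.get_calibration(cam); p,d=optics.read_camera(cam)
        for k in sys.argv[1]: print(cam,k,est(cam,k,c,d))
        cv2.imwrite(f"pics/{cam}_{int(telemetry.state()['clock']*100)}.png",p[:,:,::-1])
E
sed -i 's/^s=telemetry/if __name__=="__main__":\n  s=telemetry/; s/^h=H/  h=H/' lean.py; cat lean.py; python3 finang.py LMR wrist scene top
```

```text
import sys
from h import *
from scipy.spatial.transform import Rotation as R
H={"L":[.5741,.235,.058],"M":[.5759,.163,.058],"R":[.5777,.0913,.058]}
if __name__=="__main__":
  s=telemetry.state(); m=R.from_quat(s["tool_rot"]).as_matrix(); print("z",m[:,2].round(3),"y",m[:,1].round(3),"tool lean",np.arctan2(-m[0,2],-m[2,2]).round(3))
  h=H[sys.argv[1]]; d=s["position"]-h; print("pos",s["position"].round(4),"fin",np.arctan2(d[0],d[2]).round(3),np.hypot(d[0],d[2]).round(4),"F",s["contact_force"].round(1),s["clock"])
wrist L (np.int64(431), np.float64(-0.2), np.float64(0.42))
wrist M (np.int64(0), np.float64(-0.85), np.float64(nan))
wrist R (np.int64(0), np.float64(-0.85), np.float64(nan))
scene L (np.int64(134), np.float64(-0.185), np.float64(0.96))
scene M (np.int64(132), np.float64(-0.31), np.float64(1.2))
scene R (np.int64(129), np.float64(-0.345), np.float64(1.14))
top L (np.int64(9), np.float64(-0.19), np.float64(1.27))
top M (np.int64(27), np.float64(-0.32), np.float64(1.09))
top R (np.int64(32), np.float64(-0.355), np.float64(1.43))finang.py:14: RuntimeWarning: Mean of empty slice.
  e=np.minimum(abs(sd),.006).mean()
  ret = ret.dtype.type(ret / rcount)
```

Left is at -0.19, mid at about -0.315 and right at about -0.35. For the left wheel I'll straddle the fin with the tool vertical and the jaws part-open, then drag it toward the robot.

```bash
python3 -m pendant '[{"offset":[0.001,0,0],"angular":[0.02,0.1,0],"claw":42},{"offset":[0.001,0,0],"angular":[0.02,0.1,0],"claw":42},{"offset":[0.001,0,0],"angular":[0.02,0.1,0],"claw":42},{"offset":[0.001,0,0],"angular":[0.02,0.08,0],"claw":42},{"offset":[0,0,0],"angular":[0,0,0],"claw":42}]' 30
python3 lean.py L
```

```text
clock: 6.28
position: [0.5514, 0.2336, 0.1956]
tool_rot: [0.71, 0.705, -0.008, -0.002]
contact_force: [-0.4, -0.4, -0.4]
finger_gap: 0.036
z [-0.015 -0.009 -1.   ] y [ 1.    -0.007 -0.015] tool lean 0.015
pos [0.5514 0.2336 0.1956] fin -0.163 0.1395 F [-0.4 -0.4 -0.4] 6.2833
```

```bash
python3 -m pendant '[{"offset":[0.006,0.001,-0.01],"angular":[0,0,0.03],"claw":42},{"offset":[0,0,-0.02],"angular":[0,0,0],"claw":42},{"offset":[0,0,-0.02],"angular":[0,0,0],"claw":42},{"offset":[0,0,-0.015],"angular":[0,0,0],"claw":42},{"offset":[0,0,0],"angular":[0,0,0],"claw":42}]' 30
python3 lean.py L
```

```text
clock: 6.7
position: [0.5559, 0.2319, 0.1247]
tool_rot: [0.7, 0.714, -0.009, 0.008]
contact_force: [-0.4, -0.0, 0.6]
finger_gap: 0.0358
z [-0.001 -0.024 -1.   ] y [ 1.     0.02  -0.001] tool lean 0.001
pos [0.5559 0.2319 0.1247] fin -0.266 0.0692 F [-0.4 -0.   0.6] 6.7
```

```bash
python3 -m pendant '[{"offset":[-0.01,0,0],"angular":[0,0,0],"claw":42},{"offset":[-0.01,0,0],"angular":[0,0,0],"claw":42},{"offset":[-0.008,0.001,0],"angular":[0,0,0],"claw":42},{"offset":[-0.005,0.001,0],"angular":[0,0,0],"claw":42},{"offset":[0,0,0],"angular":[0,0,0],"claw":42}]' 30
python3 lean.py L; python3 finang.py L scene wrist
```

```text
clock: 7.12
position: [0.5207, 0.2337, 0.1252]
tool_rot: [0.7, 0.714, -0.007, 0.014]
contact_force: [0.8, -0.1, -0.6]
finger_gap: 0.0359
z [ 0.01  -0.029 -1.   ] y [1.    0.02  0.009] tool lean -0.01
pos [0.5207 0.2337 0.1252] fin -0.671 0.0859 F [ 0.8 -0.1 -0.6] 7.1167
scene L (np.int64(76), np.float64(-0.48), np.float64(3.39))
wrist L (np.int64(3061), np.float64(-0.68), np.float64(2.43))
```

```bash
python3 -m pendant '[{"offset":[-0.003,0,0],"angular":[0,0,0],"claw":42},{"offset":[0,0,0],"angular":[0,0,0],"claw":42},{"offset":[0,0,0],"angular":[0,0,0],"claw":42}]' 30
python3 lean.py L
python3 -m pendant '[{"offset":[0.004,0,0],"angular":[0,0,0],"claw":50},{"offset":[0,0,0.01],"angular":[0,0,0],"claw":60},{"offset":[0,0,0.02],"angular":[0,0,0],"claw":60},{"offset":[0,0,0.03],"angular":[0,0,0],"claw":60},{"offset":[0,0,0.02],"angular":[0,0,0],"claw":60},{"offset":[0,0,0],"angular":[0,0,0],"claw":60}]' 30
python3 finang.py L scene wrist top
```

```text
clock: 7.47
position: [0.5187, 0.2337, 0.1257]
tool_rot: [0.7, 0.714, -0.007, 0.014]
contact_force: [0.9, -0.5, -0.7]
finger_gap: 0.0357
z [ 0.011 -0.029 -1.   ] y [1.   0.02 0.01] tool lean -0.011
pos [0.5187 0.2337 0.1257] fin -0.686 0.0875 F [ 0.9 -0.5 -0.7] 7.4667
clock: 7.97
position: [0.5227, 0.233, 0.2095]
tool_rot: [0.7, 0.714, -0.009, 0.013]
contact_force: [0.3, 0.8, -0.1]
finger_gap: 0.0515
scene L (np.int64(141), np.float64(-0.7), np.float64(1.43))
wrist L (np.int64(1050), np.float64(-0.705), np.float64(0.36))
top L (np.int64(0), np.float64(-0.85), np.float64(nan))finang.py:14: RuntimeWarning: Mean of empty slice.
  e=np.minimum(abs(sd),.006).mean()
  ret = ret.dtype.type(ret / rcount)
```

Left is at -0.70 in both views. Next is the mid wheel, using the same straddle and pushing it away.

```bash
python3 -m pendant '[{"offset":[0.01,-0.024,0],"angular":[0.015,0,0],"claw":42},{"offset":[0.01,-0.024,0],"angular":[0.015,0,0],"claw":42},{"offset":[0.009,-0.02,0],"angular":[0,0,0],"claw":42},{"offset":[0,0,0],"angular":[0,0,0],"claw":42}]' 30
python3 lean.py M
```

```text
clock: 8.45
position: [0.5492, 0.163, 0.201]
tool_rot: [0.699, 0.715, -0.003, -0.002]
contact_force: [-0.8, 0.5, -0.1]
finger_gap: 0.0357
z [-0.006 -0.002 -1.   ] y [ 1.     0.022 -0.006] tool lean 0.006
pos [0.5492 0.163  0.201 ] fin -0.184 0.1455 F [-0.8  0.5 -0.1] 8.45
```

```bash
python3 -m pendant '[{"offset":[0.002,0,-0.02],"angular":[0,0,0],"claw":42},{"offset":[0,0,-0.025],"angular":[0,0,0],"claw":42},{"offset":[0,0,-0.02],"angular":[0,0,0],"claw":42},{"offset":[0,0,0],"angular":[0,0,0],"claw":42},{"offset":[0,0,0],"angular":[0,0,0],"claw":42}]' 30
python3 lean.py M
```

```text
clock: 8.87
position: [0.5496, 0.1618, 0.1297]
tool_rot: [0.7, 0.714, -0.006, -0.004]
contact_force: [0.2, 0.4, 0.8]
finger_gap: 0.0359
z [-0.013 -0.003 -1.   ] y [ 1.     0.019 -0.013] tool lean 0.013
pos [0.5496 0.1618 0.1297] fin -0.351 0.0764 F [0.2 0.4 0.8] 8.8667
```

```bash
python3 -m pendant '[{"offset":[0.01,0,0],"angular":[0,0,0],"claw":42},{"offset":[0.012,0,0],"angular":[0,-0.01,0],"claw":42},{"offset":[0.009,0,0],"angular":[0,0,0],"claw":42},{"offset":[0.005,0,0],"angular":[0,0,0],"claw":42},{"offset":[0,0,0],"angular":[0,0,0],"claw":42},{"offset":[0,0,0],"angular":[0,0,0],"claw":42}]' 30
python3 lean.py M
```

```text
clock: 9.37
position: [0.5901, 0.1629, 0.1328]
tool_rot: [0.7, 0.714, -0.001, 0.001]
contact_force: [-1.1, -0.1, -1.5]
finger_gap: 0.0359
z [-0.001 -0.003 -1.   ] y [ 1.     0.02  -0.001] tool lean 0.001
pos [0.5901 0.1629 0.1328] fin 0.188 0.0761 F [-1.1 -0.1 -1.5] 9.3667
```

```bash
python3 -m pendant '[{"offset":[-0.008,0,0],"angular":[0,0,0],"claw":42},{"offset":[-0.002,0,0.02],"angular":[0,0,0],"claw":42},{"offset":[0,0,0.03],"angular":[0,0,0],"claw":42},{"offset":[0,0,0.025],"angular":[0,0,0],"claw":42},{"offset":[-0.014,-0.025,0],"angular":[0,0,0],"claw":42},{"offset":[-0.014,-0.025,0],"angular":[0,0,0],"claw":42},{"offset":[-0.006,-0.019,0],"angular":[0,0,0],"claw":42},{"offset":[0,0,0],"angular":[0,0,0],"claw":42}]' 30
python3 lean.py R; python3 finang.py LMR wrist scene top 2>/dev/null
```

```text
clock: 10.03
position: [0.5397, 0.0929, 0.212]
tool_rot: [0.699, 0.715, -0.0, 0.002]
contact_force: [0.2, 0.3, 0.6]
finger_gap: 0.0361
z [ 0.002 -0.003 -1.   ] y [1.    0.023 0.002] tool lean -0.002
pos [0.5397 0.0929 0.212 ] fin -0.242 0.1586 F [0.2 0.3 0.6] 10.0333
wrist L (np.int64(1286), np.float64(-0.7), np.float64(0.43))
wrist M (np.int64(733), np.float64(-0.005), np.float64(0.39))
wrist R (np.int64(693), np.float64(-0.36), np.float64(0.31))
scene L (np.int64(141), np.float64(-0.695), np.float64(1.44))
scene M (np.int64(115), np.float64(0.01), np.float64(0.99))
scene R (np.int64(127), np.float64(-0.345), np.float64(1.15))
top L (np.int64(56), np.float64(-0.7), np.float64(1.22))
top M (np.int64(0), np.float64(-0.85), np.float64(nan))
top R (np.int64(0), np.float64(-0.85), np.float64(nan))
```

Mid is at about 0.00. The right wheel is next.

```bash
python3 -m pendant '[{"offset":[0.009,-0.002,-0.01],"angular":[0,0,0],"claw":42},{"offset":[0.002,0,-0.02],"angular":[0,0,0],"claw":42},{"offset":[0,0,-0.025],"angular":[0,0,0],"claw":42},{"offset":[0,0,-0.02],"angular":[0,0,0],"claw":42},{"offset":[0,0,0],"angular":[0,0,0],"claw":42},{"offset":[0,0,0],"angular":[0,0,0],"claw":42}]' 30
python3 lean.py R
```

```text
clock: 10.68
position: [0.5565, 0.0972, 0.1309]
tool_rot: [0.697, 0.717, 0.001, 0.003]
contact_force: [0.4, 0.1, 1.3]
finger_gap: 0.0362
z [ 0.006 -0.002 -1.   ] y [1.    0.028 0.006] tool lean -0.006
pos [0.5565 0.0972 0.1309] fin -0.283 0.0759 F [0.4 0.1 1.3] 10.6833
```

```bash
python3 -m pendant '[{"offset":[0.01,-0.002,0],"angular":[0,0,0],"claw":42},{"offset":[0.012,-0.002,0],"angular":[0,0,0],"claw":42},{"offset":[0.012,-0.001,0],"angular":[0,0,0],"claw":42},{"offset":[0.009,0,0],"angular":[0,0,0],"claw":42},{"offset":[0.005,0,0],"angular":[0,0,0],"claw":42},{"offset":[0,0,0],"angular":[0,0,0],"claw":42},{"offset":[0,0,0],"angular":[0,0,0],"claw":42}]' 30
python3 lean.py R
```

```text
clock: 11.27
position: [0.6069, 0.095, 0.1334]
tool_rot: [0.696, 0.718, 0.0, 0.001]
contact_force: [-1.4, -1.0, -0.6]
finger_gap: 0.0355
z [ 0.002 -0.001 -1.   ] y [0.999 0.032 0.002] tool lean -0.002
pos [0.6069 0.095  0.1334] fin 0.37 0.0808 F [-1.4 -1.  -0.6] 11.2667
```

```bash
python3 -m pendant '[{"offset":[0.006,0,0],"angular":[0,0,0],"claw":42},{"offset":[0.001,0,0],"angular":[0,0,0],"claw":42},{"offset":[0,0,0],"angular":[0,0,0],"claw":42}]' 30
python3 lean.py R
```

```text
clock: 11.52
position: [0.6136, 0.0954, 0.134]
tool_rot: [0.696, 0.718, 0.0, 0.001]
contact_force: [-1.7, -0.4, -0.4]
finger_gap: 0.0361
z [ 0.002 -0.001 -1.   ] y [0.999 0.032 0.002] tool lean -0.002
pos [0.6136 0.0954 0.134 ] fin 0.441 0.084 F [-1.7 -0.4 -0.4] 11.5167
```

```bash
python3 -m pendant '[{"offset":[-0.006,0,0],"angular":[0,0,0],"claw":50},{"offset":[0,0,0.02],"angular":[0,0,0],"claw":50},{"offset":[0,0,0.03],"angular":[0,0,0],"claw":30},{"offset":[0,0,0.03],"angular":[0,0,0],"claw":10},{"offset":[-0.02,-0.03,0],"angular":[0,0,0],"claw":0},{"offset":[-0.02,-0.03,0],"angular":[0,0,0],"claw":0},{"offset":[0,-0.03,0],"angular":[0,0,0],"claw":0},{"offset":[0,-0.03,0],"angular":[0,0,0],"claw":0},{"offset":[0,0,0],"angular":[0,0,0],"claw":0}]' 30
python3 lean.py R; python3 finang.py LMR wrist scene top 2>/dev/null; ls pics
```

```text
clock: 12.27
position: [0.5628, -0.0266, 0.2193]
tool_rot: [0.694, 0.72, 0.002, 0.004]
contact_force: [0.4, -0.3, 0.6]
finger_gap: -0.0003
z [ 0.01  -0.002 -1.   ] y [0.999 0.037 0.01 ] tool lean -0.01
pos [ 0.5628 -0.0266  0.2193] fin -0.092 0.162 F [ 0.4 -0.3  0.6] 12.2667
wrist L (np.int64(0), np.float64(-0.85), np.float64(nan))
wrist M (np.int64(0), np.float64(-0.85), np.float64(nan))
wrist R (np.int64(1475), np.float64(0.34), np.float64(0.41))
scene L (np.int64(140), np.float64(-0.695), np.float64(1.3))
scene M (np.int64(110), np.float64(0.01), np.float64(0.83))
scene R (np.int64(69), np.float64(0.355), np.float64(0.58))
top L (np.int64(61), np.float64(-0.7), np.float64(1.3))
top M (np.int64(34), np.float64(0.005), np.float64(1.15))
top R (np.int64(62), np.float64(0.35), np.float64(1.35))
bankz.png
bankzs.png
scene0.png
scene0d.npy
scene_1013.png
scene_1236.png
scene_581.png
scene_716.png
scene_801.png
testz.png
top0.png
top0d.npy
top_1018.png
top_1241.png
top_586.png
top_811.png
w1.npz
w1.png
w2.png
w3.png
wrist_1008.png
wrist_1231.png
wrist_576.png
wrist_721.png
wrist_806.png
```

All three wheels read on target in every view: -0.70, 0.00 and 0.35. Now I'll move above the grey tester's plate with the fingers shut.

```bash
python3 -m pendant '[{"offset":[-0.003,-0.025,0],"angular":[0,0.01,0],"claw":0},{"offset":[-0.003,-0.03,0],"angular":[0,0,0],"claw":0},{"offset":[-0.003,-0.03,0],"angular":[0,0,0],"claw":0},{"offset":[-0.002,-0.025,0],"angular":[0,0,0],"claw":0},{"offset":[0,0,0],"angular":[0,0,0],"claw":0},{"offset":[0,0,-0.02],"angular":[0,0,0],"claw":0},{"offset":[0,0,-0.02],"angular":[0,0,0],"claw":0},{"offset":[0,0,0],"angular":[0,0,0],"claw":0},{"offset":[0,0,0],"angular":[0,0,0],"claw":0}]' 40
python3 lean.py R; python3 - <<'E'
from h import *
c=optics.get_calibration("wrist");p,d=optics.read_camera("wrist"); cv2.imwrite("pics/w5.png",p[:,:,::-1])
w=cloud(c,d).reshape(-1,3)
for z,lo,hi in (("plate",.116,.124),("mark",.096,.104)):
    q=w[(w[:,2]>lo)&(w[:,2]<hi)&(abs(w[:,0]-.55)<.05)&(abs(w[:,1]+.14)<.06)]
    print(z,len(q),q.mean(0).round(4),q.min(0).round(4),q.max(0).round(4))
E
```

```text
clock: 13.17
position: [0.5536, -0.1263, 0.1782]
tool_rot: [0.689, 0.725, 0.0, 0.001]
contact_force: [1.0, 0.5, -0.0]
finger_gap: -0.0002
z [ 0.001 -0.001 -1.   ] y [0.999 0.051 0.001] tool lean -0.001
pos [ 0.5536 -0.1263  0.1782] fin -0.198 0.1226 F [ 1.   0.5 -0. ] 13.1667
plate 3722 [ 0.5462 -0.1358  0.12  ] [ 0.5136 -0.17    0.116 ] [ 0.5849 -0.1143  0.1221]
mark 608 [ 0.5521 -0.096   0.1   ] [ 0.5426 -0.1061  0.0962] [ 0.5617 -0.0863  0.1022]
```

View pics/w5.png

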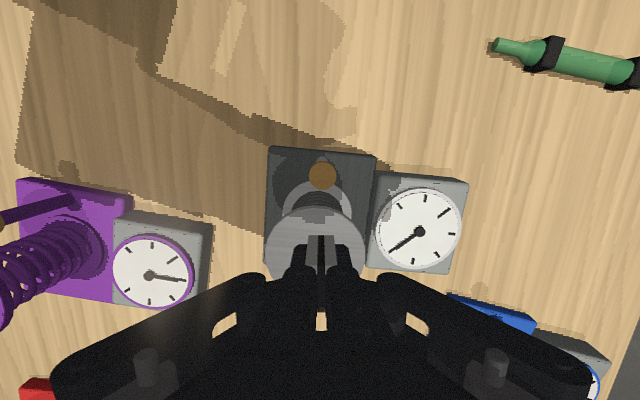

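View pics/top_1241.png

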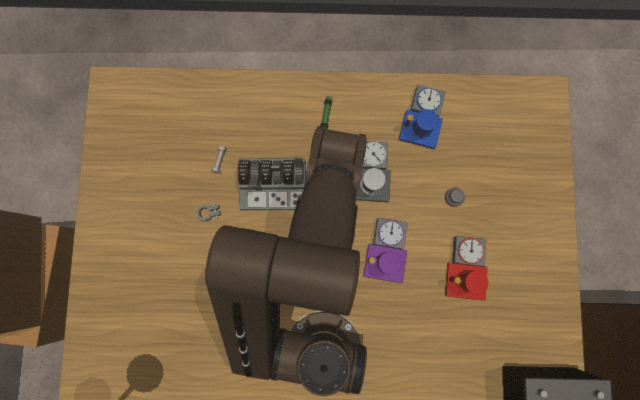

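The wrist view shows the grey plate at (315,240) under the shut fingers, the brass marker at (322,175) and the dial at (420,230). Heights check out: plate 0.120, mark 0.100. I'll centre over the plate and approach.

```bash
python3 -m pendant '[{"offset":[-0.002,-0.012,0],"angular":[0,0,0],"claw":0},{"offset":[-0.002,-0.01,0],"angular":[0,0,0],"claw":0},{"offset":[0,0,0],"angular":[0,0,0],"claw":0},{"offset":[0,0,-0.015],"angular":[0,0,0],"claw":0},{"offset":[0,0,-0.012],"angular":[0,0,0],"claw":0},{"offset":[0,0,0],"angular":[0,0,0],"claw":0},{"offset":[0,0,0],"angular":[0,0,0],"claw":0}]' 40
python3 lean.py R
```

```text
clock: 13.8
position: [0.551, -0.1509, 0.156]
tool_rot: [0.689, 0.725, 0.002, 0.005]
contact_force: [-0.1, 1.5, 0.3]
finger_gap: 0.0003
z [ 0.009 -0.004 -1.   ] y [0.999 0.052 0.009] tool lean -0.009
pos [ 0.551  -0.1509  0.156 ] fin -0.266 0.1015 F [-0.1  1.5  0.3] 13.8
```

```bash
python3 -m pendant '[{"offset":[0,0,-0.006],"angular":[0,0,0],"claw":0},{"offset":[0,0,-0.006],"angular":[0,0,0],"claw":0},{"offset":[0,0,-0.006],"angular":[0,0,0],"claw":0},{"offset":[0,0,-0.006],"angular":[0,0,0],"claw":0},{"offset":[0,0,-0.003],"angular":[0,0,0],"claw":0},{"offset":[0,0,0],"angular":[0,0,0],"claw":0},{"offset":[0,0,0],"angular":[0,0,0],"claw":0}]' 40
```

```text
clock: 14.38
position: [0.552, -0.1516, 0.1296]
tool_rot: [0.689, 0.725, 0.003, 0.007]
contact_force: [-2.6, -0.2, 7.0]
finger_gap: 0.0001
```

```bash
python3 -m pendant '[{"offset":[0,0,-0.005],"angular":[0,0,0],"claw":0},{"offset":[0,0,-0.005],"angular":[0,0,0],"claw":0},{"offset":[0,0,-0.001],"angular":[0,0,0],"claw":0},{"offset":[0,0,0],"angular":[0,0,0],"claw":0}]' 40
```

```text
clock: 14.72
position: [0.552, -0.1516, 0.12]
tool_rot: [0.688, 0.725, 0.003, 0.008]
contact_force: [-3.6, 0.1, 11.3]
finger_gap: -0.0001
```

```bash
python3 -m pendant '[{"offset":[0,0,-0.003],"angular":[0,0,0],"claw":0},{"offset":[0,0,-0.001],"angular":[0,0,0],"claw":0}]' 40
python3 - <<'E'
from h import *
s=telemetry.state();print(s["position"],s["contact_force"])
c=optics.get_calibration("wrist");p,d=optics.read_camera("wrist"); cv2.imwrite("pics/w6.png",p[:,:,::-1])
w=cloud(c,d).reshape(-1,3)
q=w[(w[:,2]>.085)&(w[:,2]<.11)&(abs(w[:,0]-.55)<.035)&(w[:,1]<-.112)&(w[:,1]>-.13)]
m=w[(w[:,2]>.085)&(w[:,2]<.11)&(abs(w[:,0]-.552)<.008)&(abs(w[:,1]+.096)<.008)]
print(len(q),np.median(q[:,2]),len(m),np.median(m[:,2]))
E
```

```text
clock: 14.88
position: [0.552, -0.1516, 0.1172]
tool_rot: [0.688, 0.725, 0.003, 0.008]
contact_force: [-3.6, 0.4, 13.1]
finger_gap: 0.0003
[ 0.55201719 -0.15158185  0.11719111] [-3.6254931   0.41929753 13.13741666]
2533 0.10005981171851028 1039 0.1000148397276695
```

View pics/w6.png

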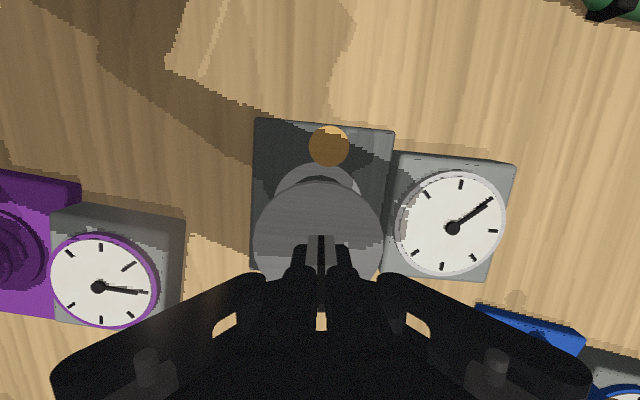

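The plate and the mark both measure 0.100, the needle (480,208) lies on the long tick, and the force is 13.1 N. I'll hold for about 1.1 s.

```bash
python3 -m pendant '[{"offset":[0,0,0],"angular":[0,0,0],"claw":0},{"offset":[0,0,0],"angular":[0,0,0],"claw":0},{"offset":[0,0,0],"angular":[0,0,0],"claw":0},{"offset":[0,0,0],"angular":[0,0,0],"claw":0},{"offset":[0,0,0],"angular":[0,0,0],"claw":0},{"offset":[0,0,0],"angular":[0,0,0],"claw":0},{"offset":[0,0,0],"angular":[0,0,0],"claw":0},{"offset":[0,0,0],"angular":[0,0,0],"claw":0},{"offset":[0,0,0],"angular":[0,0,0],"claw":0},{"offset":[0,0,0],"angular":[0,0,0],"claw":0},{"offset":[0,0,0],"angular":[0,0,0],"claw":0},{"offset":[0,0,0],"angular":[0,0,0],"claw":0},{"offset":[0,0,0],"angular":[0,0,0],"claw":0}]' 40
```

```text
clock: 16.02
position: [0.5519, -0.1515, 0.1244]
tool_rot: [0.688, 0.726, 0.003, 0.011]
contact_force: [-2.6, 0.0, 9.2]
finger_gap: 0.0
```

```bash
python3 -m pendant '[{"offset":[0,0,0.006],"angular":[0,0,0],"claw":0},{"offset":[0,0,0.01],"angular":[0,0,0],"claw":0},{"offset":[0,0,0.02],"angular":[0,0,0],"claw":0},{"offset":[0,0,0.03],"angular":[0,0,0],"claw":0},{"offset":[0,0,0.03],"angular":[0,0,0],"claw":0},{"offset":[0,0,0.02],"angular":[0,0,0],"claw":0},{"offset":[0,0,0],"angular":[0,0,0],"claw":0},{"offset":[0,0,0],"angular":[0,0,0],"claw":0},{"offset":[0,0,0],"angular":[0,0,0],"claw":0}]' 40
python3 finang.py LMR scene top 2>/dev/null
python3 - <<'E'
from h import *
c=optics.get_calibration("wrist");p,d=optics.read_camera("wrist"); cv2.imwrite("pics/w7.png",p[:,:,::-1])
w=cloud(c,d).reshape(-1,3)
q=w[(w[:,2]>.085)&(w[:,2]<.13)&(abs(w[:,0]-.55)<.03)&(w[:,1]<-.12)&(w[:,1]>-.17)]
print(len(q),np.median(q[:,2]))
s=telemetry.state();print(s["position"],s["contact_force"])
E
```

```text
clock: 16.77
position: [0.551, -0.1507, 0.2453]
tool_rot: [0.687, 0.726, 0.003, 0.011]
contact_force: [-0.3, 0.1, 0.1]
finger_gap: -0.0001
scene L (np.int64(143), np.float64(-0.695), np.float64(1.47))
scene M (np.int64(114), np.float64(0.01), np.float64(1.03))
scene R (np.int64(67), np.float64(0.36), np.float64(0.82))
top L (np.int64(62), np.float64(-0.7), np.float64(1.4))
top M (np.int64(33), np.float64(0.01), np.float64(1.11))
top R (np.int64(61), np.float64(0.34), np.float64(1.46))
3473 0.12005272234148517
[ 0.55071059 -0.15065196  0.24426019] [-0.04831601 -0.83228353 -1.03430903]
```

View pics/w7.png

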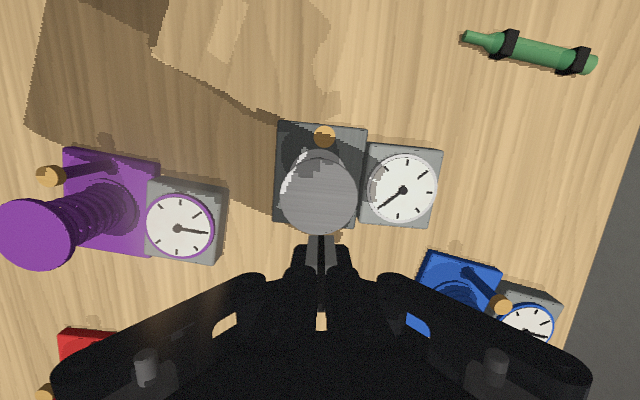

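The plate is back up at 0.120 and the wheels are unchanged. But the hold failed: with each row re-based on the measured pose, the spring crept the plate up about 7 mm. I'll press again and hold on a fixed target, since camera calls keep the last target, checking the height throughout.

```bash
python3 -m pendant '[{"offset":[0,0,-0.02],"angular":[0,0,0],"claw":0},{"offset":[0,0,-0.03],"angular":[0,0,0],"claw":0},{"offset":[0,0,-0.02],"angular":[0,0,0],"claw":0},{"offset":[0,0,-0.008],"angular":[0,0,0],"claw":0},{"offset":[0,0,0],"angular":[0,0,0],"claw":0},{"offset":[0,0,0],"angular":[0,0,0],"claw":0}]' 40
```

```text
clock: 17.42
position: [0.5497, -0.1503, 0.16]
tool_rot: [0.687, 0.726, 0.002, 0.007]
contact_force: [0.7, 0.1, 0.2]
finger_gap: -0.0003
```

```bash
python3 -m pendant '[{"offset":[0,0,-0.007],"angular":[0,0,0],"claw":0},{"offset":[0,0,-0.008],"angular":[0,0,0],"claw":0},{"offset":[0,0,-0.008],"angular":[0,0,0],"claw":0},{"offset":[0,0,-0.007],"angular":[0,0,0],"claw":0},{"offset":[0,0,-0.005],"angular":[0,0,0],"claw":0},{"offset":[0,0,-0.002],"angular":[0,0,0],"claw":0}]' 40
```

```text
clock: 17.92
position: [0.5511, -0.1508, 0.1241]
tool_rot: [0.687, 0.726, 0.003, 0.01]
contact_force: [-3.5, 1.6, 9.8]
finger_gap: -0.0002
```

```bash
python3 -m pendant '[{"offset":[0,0,-0.004],"angular":[0,0,0],"claw":0},{"offset":[0,0,-0.003],"angular":[0,0,0],"claw":0},{"offset":[0,0,-0.001],"angular":[0,0,0],"claw":0}]' 40
```

```text
clock: 18.17
position: [0.5511, -0.1508, 0.1175]
tool_rot: [0.687, 0.726, 0.003, 0.011]
contact_force: [-3.7, 1.2, 13.7]
finger_gap: -0.0005
```

```bash
python3 -m pendant '[{"offset":[0,0,-0.001],"angular":[0,0,0],"claw":0}]' 40
python3 - <<'E'
from h import *
for i in range(25):
    p,d=optics.read_camera("wrist")
    if i%6==0:
        s=telemetry.state(); c=optics.get_calibration("wrist"); w=cloud(c,d).reshape(-1,3)
        q=w[(w[:,2]>.085)&(w[:,2]<.13)&(abs(w[:,0]-.55)<.035)&(w[:,1]<-.112)&(w[:,1]>-.13)]
        print(s["clock"],s["position"][2].round(4),s["contact_force"][2].round(1),np.median(q[:,2]).round(4))
E
```

```text
clock: 18.25
position: [0.5511, -0.1508, 0.1171]
tool_rot: [0.687, 0.726, 0.003, 0.011]
contact_force: [-4.4, 2.9, 13.6]
finger_gap: 0.0
18.3 0.1171 12.7 0.0999
18.6 0.1172 13.7 0.1001
18.9 0.1172 13.8 0.1001
19.2 0.1172 13.3 0.1001
19.5 0.1173 12.5 0.1001
```

Held at 0.100 for 1.3 s. Now release.

```bash
python3 -m pendant '[{"offset":[0,0,0.006],"angular":[0,0,0],"claw":0},{"offset":[0,0,0.01],"angular":[0,0,0],"claw":0},{"offset":[0,0,0.02],"angular":[0,0,0],"claw":0},{"offset":[0,0,0.03],"angular":[0,0,0],"claw":0},{"offset":[0,0,0.03],"angular":[0,0,0],"claw":0},{"offset":[0,0,0.02],"angular":[0,0,0],"claw":0},{"offset":[0,0,0],"angular":[0,0,0],"claw":0},{"offset":[0,0,0],"angular":[0,0,0],"claw":0},{"offset":[0,0,0],"angular":[0,0,0],"claw":0}]' 40
python3 finang.py LMR scene top 2>/dev/null
python3 - <<'E'
from h import *
from plant import job
c=optics.get_calibration("wrist");p,d=optics.read_camera("wrist")
w=cloud(c,d).reshape(-1,3)
q=w[(w[:,2]>.085)&(w[:,2]<.13)&(abs(w[:,0]-.55)<.03)&(w[:,1]<-.12)&(w[:,1]>-.17)]
print(len(q),np.median(q[:,2])); s=telemetry.state();print(s["position"],s["contact_force"],abs(s["qd"]).max())
if abs(np.median(q[:,2])-.12)<.002: print(job.close_job())
E
```

```text
clock: 20.25
position: [0.5508, -0.1507, 0.2382]
tool_rot: [0.687, 0.726, 0.004, 0.012]
contact_force: [-0.2, 0.5, 0.1]
finger_gap: 0.0001
scene L (np.int64(141), np.float64(-0.695), np.float64(1.3))
scene M (np.int64(113), np.float64(0.01), np.float64(1.03))
scene R (np.int64(69), np.float64(0.36), np.float64(0.65))
top L (np.int64(56), np.float64(-0.695), np.float64(1.44))
top M (np.int64(35), np.float64(0.0), np.float64(0.86))
top R (np.int64(65), np.float64(0.35), np.float64(1.64))
3647 0.12008059343540571
[ 0.55051601 -0.15056378  0.23730506] [ 0.27311752 -0.57956639 -0.15544238] 0.0039368358799468164
the job is handed in; nothing more can be done
None
```

I set the three wheels to their tags, pressed the grey tester's plate to the mark and held it there, and handed the job in at about 20 s. I can't see the verdict.

- **Wheels:** the tags read 1 (left), 3 (mid) and 4 (right), so the targets were -0.70, 0 and 0.35. My last camera checks put the fins at about -0.70, 0.005 and 0.355.
- **Press:** on the second press I held the plate for about 1.3 s with its top measured at 0.100 m, level with the marker. The force was 12.5–13.8 N. It then came back up to 0.120 m, with the robot clear of everything.

Two things went wrong along the way:
- **First press:** the hold did not work, because the plate crept up about 7 mm during it. I let it come all the way up and pressed again.
- **Left wheel:** an early tilted grip slid off the fin when joint 4 came to its lower end. It read -1.132 against a listed limit of -1.13, so it may count as passing its range. I then set that wheel by pushing the fin instead.

I did not check the bystander objects one by one, but I never moved the arm near them.

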